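# Spice jars back to their colour-marked dishes

### The arm

A 7-joint arm with a two-finger parallel gripper is mounted at the origin on a cart in front of the work surface, level with it; the furniture and walls round the work are solid. World frame = base frame: x ahead of the robot, y to its left, z up, the work surface at z = 0. Lengths are in m, angles in rad, forces in N, time in s.
With the tool pointing down it reaches from about 0.4 to 0.875 m from the base axis. Payload 6.5 kg.
Tool frame: the origin (TCP) lies at the very end of the fingers, on their centre line; the grasp point (between the pads) lies 19 mm behind it; z points along the fingers, y is the line along which they close (so a half turn about z gives the same grasp; the last joint's range is limited). The gripper opens to 85 mm and grips with 20 to 120 N. Pads are 22 mm wide; open, the fingers measure 114 mm over their backs; the gripper's body (76 mm by 85 mm) begins 54 mm behind the grasp point. The pads swing forward as they close: fully open they stand 13 mm farther back than shut.
Start: joints at [1.178, 0.536, -0.004, 1.538, 0.003, 1.067, -0.071], TCP at [0.209, -0.616, 0.231] pointing down, gripper open.
Joint ranges: [-2.7, 2.7], [-0.37, 2.16], [-1.27, 1.26], [0.24, 2.4], [-1.31, 4.45], [0.19, 1.91], [-2.76, 2.76]. Speed limits (rad/s): [2.39, 2.39, 3.14, 3.14, 3.14, 3.14, 3.14].

### API

Orientations are given as a rotation vector (axis times angle).
In Python, from rig import env gives the robot as it stands.
- The arm moves only by the tool step_arm, never from a script. Its argument "targets" is a list of rows, each a list of 7 numbers: the shift along the tool's x, y, z each as a share of 1 m, from -1 to 1, then the turn, a rotation vector about the tool's x, y, z each as a share of 1.5 rad, from -1 to 1, then the closure, from -1 (fully open) to 1 (shut), so that 0 is half open. In form: [[x, y, z, wx, wy, wz, claw], ...]. A call has 1 to 8 rows; each row is the pose to reach, as a shift and turn from the pose commanded when the call began, along the tool's axes at that moment; what a row does not reach only later rows make up. A row lasts 1/10 s, in which the tool goes at most 50 mm and 8.59 degrees, less where a joint would pass 70% of its speed; a pose out of reach is approached as far as the arm can. A call with a number of a shift or a turn outside -1 to 1 is refused whole. A call with a gripper value outside its range is refused whole. The fingers move at their own pace and stop on an object; the grip force is fixed at half the most. Time passes only in rows, so rows that repeat a pose let the fingers close. It gives the time, the measured TCP pose, the force, the opening and the grip force at its end, in the units of the state.
- env.state(): the state, without advancing time (a new reading comes with each control period).
- env.snapshot(name): name is "scene" or "side" or "wrist"; returns a dict with "image" (480x640x3 uint8, red, green, blue), "intrinsics" (3x3 intrinsics, pixels), "view" (4x4, takes a point from world to camera coordinates). Camera axes: x right, y down, z forward; pixel columns grow to the right and rows downward; lengths in m; the calibration is good to about 2 mm. The wrist camera is an equidistant fisheye: a pixel r from the principal point sees the ray r / f radians off the axis. A picture is of the moment at which its call begins. There is no depth.
- env.close_job(): hands the job in; it is judged then, once.
The state is a dict: "clock": time; "joint_positions": joint angles; "dq": joint speeds; "effort": joint torques, N m; "position": TCP position; "eef_rot": TCP orientation; "force": force on the tool from outside, world axes, zero at the start; "torque": the same for the moment, N m; "finger_gap": finger opening in m; "grip_force": force on a finger pad.
Only numpy, scipy, OpenCV 4.12 (cv2) and the standard library are available. Lean on these libraries where they do the work, as an engineer would, in place of code of your own. Each camera call takes 0.05 s, during which the arm holds its last target. There are 200 camera calls.

### The job

Put the four green-capped spice jars away: stand each one upright in the wooden dish whose pad has the colour of the sticker on its cap, flat on the pad within the rim. Leave the salt shaker and the honey jar where they stand, and do not knock any jar over.

Things in the scene. Friction and masses are not known exactly. Their poses are not given: they have to be found in the camera images.
- jar_red_mid (a point): spice jar with a dark green screw cap and a round red sticker (33 mm across) on top of the cap; round, 46 mm in diameter, 106 mm tall, about 0.11 kg, loose and standing upright, straight sides that can be gripped anywhere; the point is its centre, 53 mm above its underside; z up along its axis
- jar_yellow_mid (a point): spice jar with a dark green screw cap and a round yellow sticker (33 mm across) on top of the cap; round, 46 mm in diameter, 106 mm tall, about 0.11 kg, loose and standing upright, straight sides that can be gripped anywhere; the point is its centre, 53 mm above its underside; z up along its axis
- jar_blue_mid (a point): spice jar with a dark green screw cap and a round blue sticker (33 mm across) on top of the cap; round, 46 mm in diameter, 106 mm tall, about 0.11 kg, loose and standing upright, straight sides that can be gripped anywhere; the point is its centre, 53 mm above its underside; z up along its axis
- jar_white_mid (a point): spice jar with a dark green screw cap and a round white sticker (33 mm across) on top of the cap; round, 46 mm in diameter, 106 mm tall, about 0.11 kg, loose and standing upright, straight sides that can be gripped anywhere; the point is its centre, 53 mm above its underside; z up along its axis
- dish_red_pad (a point): shallow round wooden dish with a red pad on its floor, fixed to the worktop; 82 mm outer diameter, rim 9 mm high and 5 mm thick, flat floor 72 mm across, 6 mm above the worktop; the point is the centre of the floor's upper face; z up
- dish_yellow_pad (a point): shallow round wooden dish with a yellow pad on its floor, fixed to the worktop; 82 mm outer diameter, rim 9 mm high and 5 mm thick, flat floor 72 mm across, 6 mm above the worktop; the point is the centre of the floor's upper face; z up
- dish_blue_pad (a point): shallow round wooden dish with a blue pad on its floor, fixed to the worktop; 82 mm outer diameter, rim 9 mm high and 5 mm thick, flat floor 72 mm across, 6 mm above the worktop; the point is the centre of the floor's upper face; z up
- dish_white_pad (a point): shallow round wooden dish with a white pad on its floor, fixed to the worktop; 82 mm outer diameter, rim 9 mm high and 5 mm thick, flat floor 72 mm across, 6 mm above the worktop; the point is the centre of the floor's upper face; z up
- salt_mid (a point): salt shaker with a domed grey top, 44 mm in diameter, 90 mm tall, loose; no spice jar, it stays where it is; the point is its centre, 45 mm up; z up along its axis
- honey_mid (a point): honey jar with a silver lid, 60 mm in diameter, 86 mm tall, loose; no spice jar, it stays where it is; the point is its centre, 43 mm up; z up along its axis
Things that resemble listed ones, but are neither listed nor needed, are in the scene too. What is shaped like the part that bears dish_yellow_pad but pink or turquoise is not meant.

How it is judged:
By the outcome, as a careful person would: the job done as asked, in the order asked, and still so for the second after the job is handed in, with the robot touching nothing.
It also fails if it takes over 99 s, if anything falls off the work surface, if the arm or the gripper's body presses on something with over 40 N, if the wrist force passes 120 N, or if a joint passes its speed limit or range.

## Working session

There is one attempt and no reset: what is moved stays moved. The work goes in short steps, Python scripts to look and compute and a tool call to move; the robot and the scene stay as the last step left them, time stands still between calls to the robot, and variables do not carry over. Pictures are saved under pics/ and viewed, at most 14 in all, crops included, and the job is handed in when it is done.

Besides the shell and the picture viewer there is one more tool, called after ">>>" as name([rows], argument=value, ...), one row to a line, values as JSON. step_arm: Moves the arm, as the interface text tells. Shift numbers are shares of 1 m and turn numbers shares of 1.5 rad, none past 1 either way. Its arguments: {"type":"object","properties":{"targets":{"type":"array"}},"required":["targets"]}

```bash
mkdir -p pics; ls
python3 - <<'E'
from rig import env
import cv2,pickle
s=env.state();print({k:s[k] for k in('clock','position','eef_rot','finger_gap')})
d={}
for n in("scene","side"):
    r=env.snapshot(n);d[n]=r;cv2.imwrite(f'pics/{n}0.png',r['image'][:,:,::-1]);print(n,r['intrinsics'],r['view'])
pickle.dump(d,open('d0.pkl','wb'))
E
```

```text
pics
{'clock': 0.0, 'position': array([ 0.20844734, -0.61499595,  0.23041048]), 'eef_rot': array([-3.09802049e+00, -5.10971858e-01,  6.38826454e-04]), 'finger_gap': 0.08551179567298857}
scene [[532.40397568   0.         324.89251414]
 [  0.         532.40397568 236.88762986]
 [  0.           0.           1.        ]] [[-0.55052751 -0.83459858  0.01909639  0.17046935]
 [-0.44664631  0.2751422  -0.85135413  0.27571893]
 [ 0.70528472 -0.4772232  -0.52424372  1.19316163]
 [ 0.          0.          0.          1.        ]]
side [[558.42076646   0.         319.0824494 ]
 [  0.         558.42076646 239.0446117 ]
 [  0.           0.           1.        ]] [[ 0.32566263 -0.94547455  0.00466065 -0.22775685]
 [-0.61094166 -0.21419189 -0.76214968  0.30219179]
 [ 0.7215914   0.24535628 -0.64738408  1.29488717]
 [ 0.          0.          0.          1.        ]]
```

View pics/scene0.png

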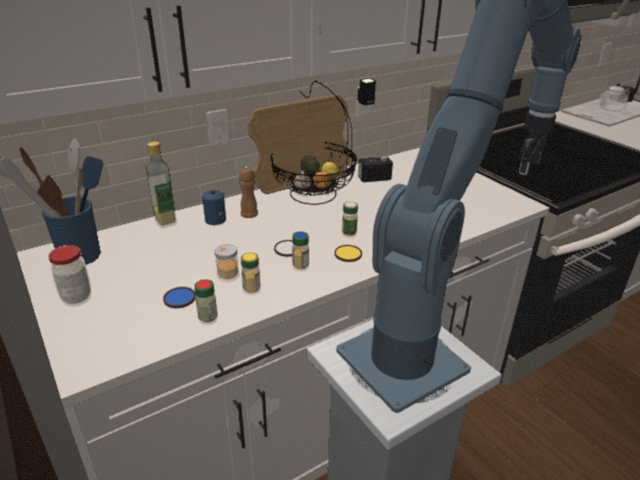

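View pics/side0.png

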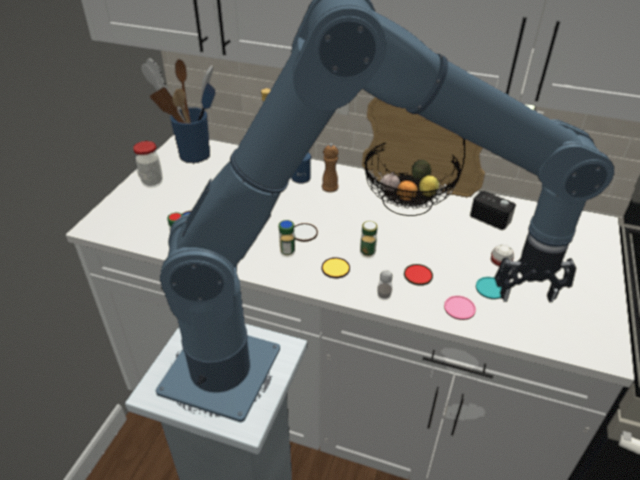

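The scene view shows the red jar at (205,288), yellow at (250,260), blue at (300,238) and white at (350,206). It also shows the blue dish at (179,297), the white dish at (287,247), the yellow dish at (348,253) and the honey jar at (227,260). The side view shows the red dish at (418,274) and the salt at (385,283), with decoy dishes in pink (460,307) and turquoise (490,287). An enlarged crop will confirm these.

```bash
cat > h.py <<'E'
import numpy as np,cv2,pickle
def ray(r,uv):
    K,V=r['intrinsics'],r['view'];R,t=V[:3,:3],V[:3,3]
    return -R.T@t, R.T@np.linalg.inv(K)@np.array([uv[0],uv[1],1.])
def onplane(r,uv,z):
    o,d=ray(r,uv);return o+d*(z-o[2])/d[2]
def proj(r,p):
    c=r['view'][:3,:3]@p+r['view'][:3,3];q=r['intrinsics']@c;return q[:2]/q[2]
def hue(img): return cv2.cvtColor(img,cv2.COLOR_RGB2HSV)
def mask(img,col):
    h=hue(img);H,S,V=[h[...,i].astype(int) for i in range(3)]
    m={'red':((H<6)|(H>174))&(S>150)&(V>90),'yellow':(H>20)&(H<33)&(S>150)&(V>120),
       'blue':(H>105)&(H<125)&(S>170)&(V>80),'white':(S<40)&(V>120),'green':(H>38)&(H<90)&(S>80)}[col]
    return m.astype('uint8')
def blobs(img,col,box,amin=12):
    u0,v0,u1,v1=box;n,_,st,c=cv2.connectedComponentsWithStats(mask(img[v0:v1,u0:u1],col))
    return [(c[i]+[u0,v0],st[i,4]) for i in range(1,n) if st[i,4]>=amin]
E
python3 - <<'E'
from h import *
d=pickle.load(open('d0.pkl','rb'))
S,D=d['scene'],d['side']
for n,r,b in(('scene',S,(150,190,390,330)),('side',D,(160,200,520,330))):
    for c in('red','yellow','blue'):
        for uv,a in blobs(r['image'],c,b): print(n,c,uv.round(1),a,'z.106',onplane(r,uv,.106).round(3)[:2],'z.006',onplane(r,uv,.006).round(3)[:2])
a=cv2.resize(S['image'][195:325,160:370],(800,495),interpolation=cv2.INTER_CUBIC)
cv2.imwrite('pics/c1.png',a[:,:,::-1])
a=cv2.resize(D['image'][205:325,260:530],(800,356),interpolation=cv2.INTER_CUBIC)
cv2.imwrite('pics/c2.png',a[:,:,::-1])
E
```

```text
scene red [203.4 284. ] 87 z.106 [0.36 0.31] z.006 [0.491 0.266]
scene yellow [347.8 252.2] 253 z.106 [ 0.292 -0.057] z.006 [ 0.414 -0.149]
scene yellow [249.  256.7] 74 z.106 [0.407 0.168] z.006 [0.544 0.106]
scene blue [300.6 234.5] 27 z.106 [0.431 0.001] z.006 [ 0.571 -0.083]
side red [174.3 216.3] 50 z.106 [0.358 0.311] z.006 [0.465 0.392]
side red [417.9 274. ] 397 z.106 [ 0.353 -0.379] z.006 [ 0.459 -0.369]
side yellow [335.  267.7] 126 z.106 [ 0.306 -0.177] z.006 [ 0.408 -0.147]
side blue [285.8 224. ] 41 z.106 [0.429 0.004] z.006 [0.544 0.053]
```

View pics/c1.png

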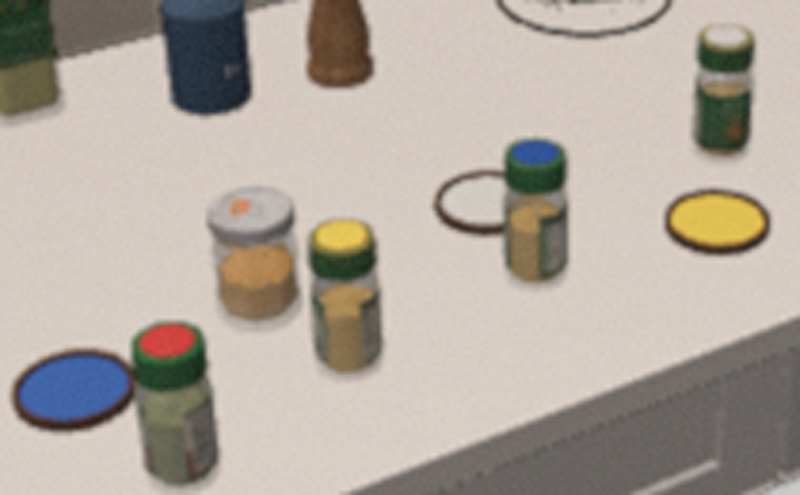

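View pics/c2.png

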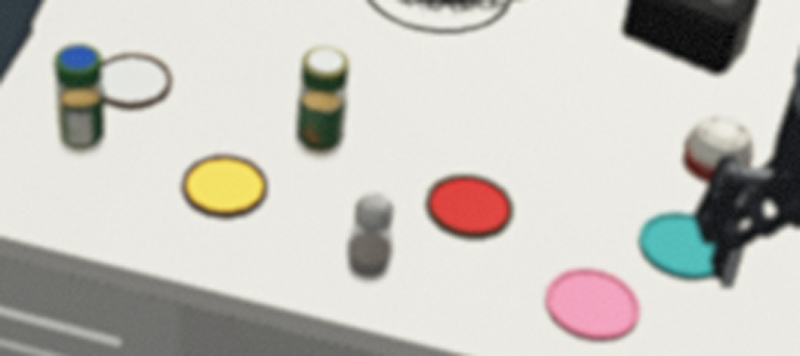

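The crops confirm it: the four green-capped jars carry red, yellow, blue and white stickers. The dishes in blue, white (partly hidden by the blue jar), yellow and red are clear. The pink and turquoise discs and the jar with red base are not wanted. Next I'll measure the remaining positions.

Run:
```python
from h import *
from scipy.optimize import least_squares
d=pickle.load(open('d0.pkl','rb'))
S,D=d['scene'],d['side']
for r,c,b,z in((S,'white',(343,199,358,210),.106),(D,'white',(362,219,377,231),.106)):
    print('whitejar',[ (uv.round(1),a,onplane(r,uv,z).round(3)) for uv,a in blobs(r['image'],c,b,5)])
h=hue(S['image']);m=((abs(h[...,0].astype(int)-112)<12)&(h[...,1]>130)).astype('uint8')[285:312,160:195]
n,_,st,c=cv2.connectedComponentsWithStats(m);i=1+st[1:,4].argmax();uv=c[i]+[160,285];print('bluedish',uv,st[i],onplane(S,uv,.006))
def ring(r,b,exc,t=130):
    u0,v0,u1,v1=b;g=cv2.cvtColor(r['image'],cv2.COLOR_RGB2GRAY)
    P=np.array([onplane(r,(u,v),.008)[:2] for v in range(v0,v1) for u in range(u0,u1) if g[v,u]<t and not exc(u)])
    q=least_squares(lambda c:np.hypot(*(P-c).T)-.0385,P.mean(0),loss='soft_l1',f_scale=.002).x
    print('ring',len(P),q.round(4))
ring(S,(272,238,306,260),lambda u:u>290)
ring(D,(288,220,320,244),lambda u:u<297)
ring(S,(160,284,198,310),lambda u:u>193,90)
for n,r,uv,z in(('honey lid',S,(226,252),.086),('salt top',D,(386,273.5),.075),('salt base',D,(384.5,293),.01),('sphere?',D,(502,255),.04)): print(n,onplane(r,uv,z).round(3))
print('reach',)
```

```text
whitejar [(array([350.3, 201.9]), np.int32(90), array([ 0.513, -0.224,  0.106]))]
whitejar [(array([369.3, 223. ]), np.int32(128), array([ 0.509, -0.212,  0.106]))]
bluedish [178.74926254 296.16224189] [  5   4  28  16 339] [0.47511493 0.33933216 0.006     ]
ring 75 [ 0.5261 -0.0102]
ring 41 [ 0.5236 -0.0121]
ring 181 [0.4703 0.34  ]
honey lid [0.486 0.197 0.086]
salt top [ 0.361 -0.298  0.075]
salt base [ 0.355 -0.301  0.01 ]
sphere? [ 0.575 -0.577  0.04 ]
reach
```

```bash
cat > go.py <<'E'
import sys,numpy as np
from scipy.spatial.transform import Rotation as R
from rig import env
s=env.state();p=s['position'];Q=R.from_rotvec(s['eef_rot']).as_matrix()
print('t',s['clock'],'p',p.round(4),'gap',round(s['finger_gap'],4),'grip',np.round(s['grip_force'],1),'axes',Q.round(3).tolist())
a=list(map(float,sys.argv[1:]))
for i in range(0,len(a),3): print('to',a[i:i+3],'tool shift',(Q.T@(np.array(a[i:i+3])-p)).round(4))
E
python3 go.py .43 .003 .22; python3 -c "
from h import *
d=pickle.load(open('d0.pkl','rb'))
print(onplane(d['scene'],(350.6,204.7),.106),onplane(d['side'],(369.7,225.2),.106))"
```

```text
t 0.1 p [ 0.2084 -0.6151  0.2305] gap 0.0854 grip 0.0 axes [[0.947, 0.321, -0.001], [0.321, -0.947, 0.001], [-0.0, -0.002, -1.0]]
to [0.43, 0.003, 0.22] tool shift [ 0.4083 -0.5143  0.0112]
[ 0.49866088 -0.21433446  0.106     ] [ 0.50011274 -0.21520787  0.106     ]
```

>>> step_arm([
  [0.408,-0.514,0.011,0,0,0,-1],
  [0.408,-0.514,0.011,0,0,0,-1],
  [0.408,-0.514,0.011,0,0,0,-1],
  [0.408,-0.514,0.011,0,0,0,-1],
  [0.408,-0.514,0.011,0,0,0,-1],
  [0.408,-0.514,0.011,0,0,0,-1],
  [0.408,-0.514,0.011,0,0,0,-1],
  [0.408,-0.514,0.011,0,0,0,-1],
])

```text
clock: 0.9
position: [0.3437, -0.2371, 0.2245]
eef_rot: [3.1, 0.511, -0.0]
force: [1.2, 0.2, -0.0]
finger_gap: 0.0854
grip_force: 0.0
```

```bash
python3 go.py .43 .003 .22
```

```text
t 0.9 p [ 0.3437 -0.2371  0.2245] gap 0.0854 grip 0.0 axes [[0.947, 0.321, -0.0], [0.321, -0.947, -0.0], [-0.0, 0.0, -1.0]]
to [0.43, 0.003, 0.22] tool shift [ 0.1588 -0.1998  0.0045]
```

>>> step_arm([
  [0.159,-0.2,0.005,0,0,0,-1],
  [0.159,-0.2,0.005,0,0,0,-1],
  [0.159,-0.2,0.005,0,0,0,-1],
  [0.159,-0.2,0.005,0,0,0,-1],
  [0.159,-0.2,0.005,0,0,0,-1],
  [0.159,-0.2,0.005,0,0,0,-1],
  [0.159,-0.2,0.005,0,0,0,-1],
  [0.159,-0.2,0.005,0,0,0,-1],
])

```text
clock: 1.7
position: [0.4293, 0.0, 0.2192]
eef_rot: [3.1, 0.509, -0.002]
force: [-0.7, -0.7, 0.4]
finger_gap: 0.0853
grip_force: 0.0
```

```bash
python3 go.py .43 .003 .046
python3 - <<'E'
from rig import env
import pickle,cv2
d={}
for n in("wrist","side"):
    r=env.snapshot(n);d[n]=r;cv2.imwrite(f'pics/{n}1.png',r['image'][:,:,::-1])
pickle.dump(d,open('d1.pkl','wb'));print(d['wrist']['intrinsics'])
E
```

```text
t 1.7 p [0.4293 0.     0.2192] gap 0.0853 grip 0.0 axes [[0.947, 0.32, -0.001], [0.32, -0.947, -0.001], [-0.001, 0.0, -1.0]]
to [0.43, 0.003, 0.046] tool shift [ 0.0019 -0.0027  0.1732]
[[371.64829954   0.         316.69975013]
 [  0.         371.64829954 230.34325411]
 [  0.           0.           1.        ]]
```

View pics/wrist1.png

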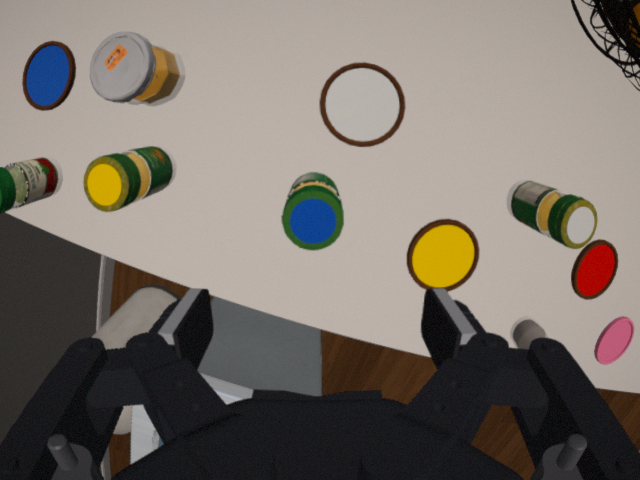

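The wrist view shows nearly everything: blue jar sticker (313,223), yellow (104,185), white (581,225), white dish (362,104), yellow dish (443,255), red dish (596,269), blue dish (49,75), honey (123,68). I'll measure all of them from this view.

```bash
cat >> h.py <<'E'
def fish(r,uv,z):
    K,V=r['intrinsics'],r['view'];R,t=V[:3,:3],V[:3,3]
    x=(np.array(uv)-K[:2,2])/K[0,0];th=np.hypot(*x)
    d=R.T@np.array([*(x/th*np.sin(th)),np.cos(th)]);o=-R.T@t
    return (o+d*(z-o[2])/d[2])
def wblob(r,box,z,f):
    u0,v0,u1,v1=box;h=hue(r['image'])[v0:v1,u0:u1].astype(int)
    n,l,st,c=cv2.connectedComponentsWithStats(f(h[...,0],h[...,1],h[...,2]).astype('uint8'));i=1+st[1:,4].argmax()
    P=np.array([fish(r,(u+u0,v+v0),z)[:2] for v,u in np.argwhere(l==i)])
    return ((P.min(0)+P.max(0))/2).round(4),(np.ptp(P,axis=0)*1e3).round(0)
E
python3 - <<'E'
from h import *
r=pickle.load(open('d1.pkl','rb'))['wrist']
B=lambda H,S,V:(abs(H-112)<12)&(S>140);Y=lambda H,S,V:(H>18)&(H<34)&(S>170)&(V>140);R=lambda H,S,V:((H<6)|(H>174))&(S>150)
W=lambda H,S,V:(S<30)&(V>130)
for n,b,z,f in(('bluejar',(280,185,350,250),.106,B),('yellowjar',(82,160,124,212),.106,Y),('whitejar',(560,198,598,250),.106,W),
 ('bluedish',(20,38,78,112),.006,B),('yellowdish',(405,215,480,294),.006,Y),('reddish',(568,236,622,302),.006,R)):print(n,*wblob(r,b,z,f))
print('white dish',fish(r,(362.5,104.5),.007),'honey',fish(r,(123,69),.086),'honeybase edge',fish(r,(175,80),0))
E
```

```text
bluejar [0.4325 0.0033] [33. 33.]
yellowjar [0.4091 0.1684] [34. 34.]
whitejar [ 0.5049 -0.2163] [32. 32.]
bluedish [0.4757 0.3406] [71. 69.]
yellowdish [ 0.4151 -0.1483] [71. 71.]
reddish [ 0.4647 -0.3729] [72. 70.]
white dish [ 0.53091747 -0.01228836  0.007     ] honey [0.49928162 0.186293   0.086     ] honeybase edge [0.50118354 0.17329999 0.        ]
```

>>> step_arm([
  [0.003,-0.002,0.05,0,0,0,-1],
  [0.003,-0.002,0.1,0,0,0,-1],
  [0.003,-0.002,0.14,0,0,0,-1],
  [0.003,-0.002,0.173,0,0,0,-1],
  [0.003,-0.002,0.173,0,0,0,-1],
  [0.003,-0.002,0.173,0,0,0,1],
  [0.003,-0.002,0.173,0,0,0,1],
  [0.003,-0.002,0.173,0,0,0,1],
])

```text
clock: 2.6
position: [0.4337, 0.004, 0.0484]
eef_rot: [3.099, 0.51, 0.005]
force: [-3.4, 0.1, 30.2]
finger_gap: 0.045
grip_force: 46.6
```

>>> step_arm([
  [0,0,0,0,0,0,1],
  [0,0,0,0,0,0,1],
  [0,0,0,0,0,0,1],
  [0,0,0,0,0,0,1],
])

```text
clock: 3.0
position: [0.4339, 0.004, 0.0487]
eef_rot: [3.099, 0.51, 0.006]
force: [-0.9, -0.8, 10.9]
finger_gap: 0.044
grip_force: 56.9
```

```bash
python3 go.py .431 .003 .19 .473 .34 .19
```

```text
t 3.0 p [0.4339 0.004  0.0487] gap 0.044 grip 56.9 axes [[0.947, 0.321, 0.004], [0.321, -0.947, -0.001], [0.004, 0.002, -1.0]]
to [0.431, 0.003, 0.19] tool shift [-0.0025  0.0002 -0.1413]
to [0.473, 0.34, 0.19] tool shift [ 0.1453 -0.3055 -0.1413]
```

>>> step_arm([
  [0,0,-0.03,0,0,0,1],
  [0,0,-0.075,0,0,0,1],
  [0,0,-0.12,0,0,0,1],
  [0,0,-0.141,0,0,0,1],
  [0.012,-0.03,-0.141,0,0,0,1],
  [0.03,-0.07,-0.141,0,0,0,1],
  [0.05,-0.11,-0.141,0,0,0,1],
  [0.07,-0.15,-0.141,0,0,0,1],
])

```text
clock: 3.8
position: [0.4506, 0.17, 0.1891]
eef_rot: [3.1, 0.509, 0.004]
force: [0.9, -0.2, -1.7]
finger_gap: 0.0442
grip_force: 58.4
```

```bash
python3 go.py .473 .34 .19
```

```text
t 3.8 p [0.4506 0.17   0.1891] gap 0.0442 grip 58.4 axes [[0.947, 0.32, 0.002], [0.32, -0.947, 0.0], [0.002, 0.001, -1.0]]
to [0.473, 0.34, 0.19] tool shift [ 0.0756 -0.1539 -0.0009]
```

>>> step_arm([
  [0.018,-0.037,0,0,0,0,1],
  [0.037,-0.075,0,0,0,0,1],
  [0.056,-0.114,0,0,0,0,1],
  [0.076,-0.154,0,0,0,0,1],
  [0.076,-0.154,0,0,0,0,1],
  [0.076,-0.154,0,0,0,0,1],
])

```text
clock: 4.4
position: [0.4724, 0.3398, 0.1884]
eef_rot: [-3.099, -0.514, -0.001]
force: [0.6, -1.2, -1.1]
finger_gap: 0.0443
grip_force: 58.4
```

```bash
python3 go.py .473 .34 .058
python3 - <<'E'
from rig import env
import cv2,pickle
r=env.snapshot('wrist');pickle.dump(r,open('d2.pkl','wb'));cv2.imwrite('pics/w2.png',r['image'][:,:,::-1])
E
```

```text
t 4.4 p [0.4724 0.3398 0.1884] gap 0.0443 grip 58.4 axes [[0.946, 0.323, 0.001], [0.323, -0.946, 0.001], [0.001, -0.0, -1.0]]
to [0.473, 0.34, 0.058] tool shift [0.0005 0.     0.1304]
```

View pics/w2.png

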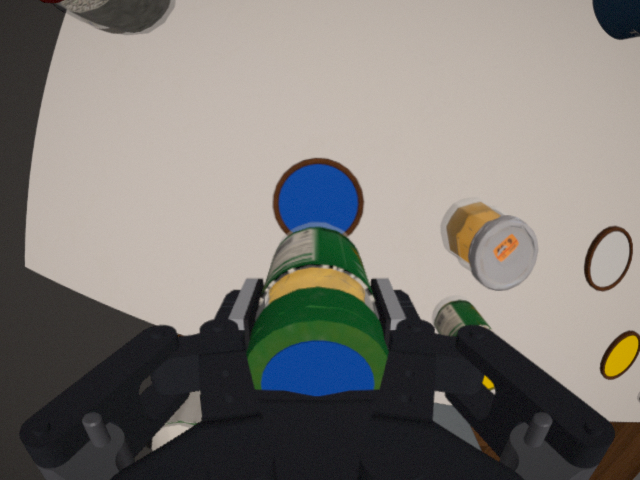

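Held upright; the blue dish centre is near (318,203). I'll check that on the plane and descend.

```bash
python3 -c "
from h import *
print(fish(pickle.load(open('d2.pkl','rb')),(318.5,203),.007))"
```

```text
[0.4763994  0.33860655 0.007     ]
```

>>> step_arm([
  [0,0,0.03,0,0,0,1],
  [0,0,0.07,0,0,0,1],
  [0,0,0.1,0,0,0,1],
  [0,0,0.115,0,0,0,1],
  [0,0,0.122,0,0,0,1],
])

```text
clock: 4.95
position: [0.4728, 0.3372, 0.0648]
eef_rot: [3.099, 0.508, -0.002]
force: [-0.5, -0.6, -1.2]
finger_gap: 0.0446
grip_force: 58.4
```

>>> step_arm([
  [0.002,0,0.005,0,0,0,1],
  [0.002,0,0.009,0,0,0,1],
  [0.002,0,0.01,0,0,0,1],
  [0.002,0,0.01,0,0,0,1],
])

```text
clock: 5.35
position: [0.4751, 0.3399, 0.0562]
eef_rot: [-3.099, -0.511, -0.001]
force: [-1.0, -0.3, -0.9]
finger_gap: 0.0445
grip_force: 58.4
```

>>> step_arm([
  [0,0,0.001,0,0,0,1],
  [0,0,0.002,0,0,0,1],
  [0,0,0.002,0,0,0,1],
])

```text
clock: 5.65
position: [0.4751, 0.3401, 0.0548]
eef_rot: [-3.1, -0.511, -0.002]
force: [-2.2, -1.8, 8.2]
finger_gap: 0.0444
grip_force: 59.3
```

Contact. Open, then retreat upward.

>>> step_arm([
  [0,0,0,0,0,0,0.3],
  [0,0,0,0,0,0,-1],
  [0,0,0,0,0,0,-1],
  [0,0,0,0,0,0,-1],
  [0,0,0,0,0,0,-1],
])

```text
clock: 6.15
position: [0.4747, 0.3396, 0.0535]
eef_rot: [3.1, 0.511, -0.0]
force: [0.2, 0.3, -0.9]
finger_gap: 0.0854
grip_force: 0.0
```

>>> step_arm([
  [0,0,-0.03,0,0,0,-1],
  [0,0,-0.075,0,0,0,-1],
  [0,0,-0.12,0,0,0,-1],
  [0,0,-0.135,0,0,0,-1],
  [0,0,-0.135,0,0,0,-1],
])

```text
clock: 6.65
position: [0.4761, 0.3408, 0.1912]
eef_rot: [-3.098, -0.51, -0.007]
force: [0.4, 0.4, -0.9]
finger_gap: 0.0853
grip_force: 0.0
```

```bash
python3 go.py .36 .311 .19
python3 - <<'E'
from rig import env
from h import *
r=env.snapshot('wrist');pickle.dump(r,open('d3.pkl','wb'));cv2.imwrite('pics/w3.png',r['image'][:,:,::-1])
E
```

```text
t 6.65 p [0.4761 0.3408 0.1912] gap 0.0853 grip 0.0 axes [[0.947, 0.321, 0.004], [0.321, -0.947, 0.003], [0.005, -0.001, -1.0]]
to [0.36, 0.311, 0.19] tool shift [-0.1195 -0.009   0.0006]
```

View pics/w3.png

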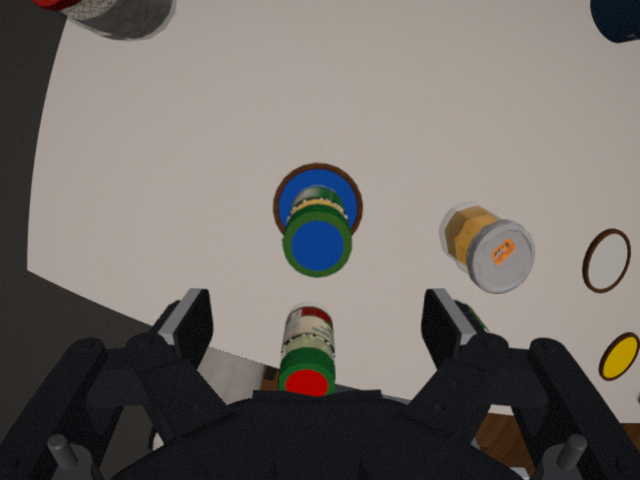

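Blue jar stands in its dish (317,205). Next, red jar at (307,385).

>>> step_arm([
  [-0.04,-0.003,0,0,0,0,-1],
  [-0.08,-0.006,0,0,0,0,-1],
  [-0.118,-0.009,0,0,0,0,-1],
  [-0.118,-0.009,0,0,0,0,-1],
  [-0.118,-0.009,0,0,0,0,-1],
])

```text
clock: 7.2
position: [0.3592, 0.3094, 0.1873]
eef_rot: [3.098, 0.512, -0.003]
force: [0.5, -0.1, 0.5]
finger_gap: 0.0855
grip_force: 0.0
```

```bash
python3 go.py .362 .311 .046
python3 - <<'E'
from rig import env
from h import *
r=env.snapshot('wrist')
print(wblob(r,(200,100,440,300),.106,lambda H,S,V:((H<6)|(H>174))&(S>170)))
E
```

```text
t 7.2 p [0.3592 0.3094 0.1873] gap 0.0855 grip 0.0 axes [[0.947, 0.322, -0.002], [0.322, -0.947, -0.002], [-0.002, 0.001, -1.0]]
to [0.362, 0.311, 0.046] tool shift [ 0.0034 -0.0007  0.1413]
(array([0.361 , 0.3097]), array([32., 32.]))
```

>>> step_arm([
  [0.002,0,0.04,0,0,0,-1],
  [0.002,0,0.08,0,0,0,-1],
  [0.002,0,0.12,0,0,0,-1],
  [0.002,0,0.141,0,0,0,-1],
  [0.002,0,0.141,0,0,0,-1],
  [0.002,0,0.14,0,0,0,1],
  [0.002,0,0.139,0,0,0,1],
  [0.002,0,0.138,0,0,0,1],
])

```text
clock: 8.05
position: [0.3631, 0.3116, 0.0519]
eef_rot: [-3.099, -0.51, -0.004]
force: [-0.2, -4.5, 32.0]
finger_gap: 0.0441
grip_force: 52.4
```

>>> step_arm([
  [0,0,0,0,0,0,1],
  [0,0,0,0,0,0,1],
  [0,0,0,0,0,0,1],
])

```text
clock: 8.35
position: [0.3632, 0.3117, 0.0521]
eef_rot: [-3.099, -0.51, -0.004]
force: [-0.2, -0.8, 7.6]
finger_gap: 0.044
grip_force: 61.1
```

```bash
python3 go.py .362 .311 .21 .48 .1 .21 .462 -.371 .21
```

```text
t 8.35 p [0.3632 0.3117 0.0521] gap 0.044 grip 61.1 axes [[0.947, 0.321, 0.003], [0.321, -0.947, 0.002], [0.003, -0.001, -1.0]]
to [0.362, 0.311, 0.21] tool shift [-9.000e-04  1.000e-04 -1.579e-01]
to [0.48, 0.1, 0.21] tool shift [ 0.0432  0.2378 -0.158 ]
to [0.462, -0.371, 0.21] tool shift [-0.1248  0.6782 -0.1588]
```

>>> step_arm([
  [0,0,-0.03,0,0,0,1],
  [0,0,-0.075,0,0,0,1],
  [0,0,-0.12,0,0,0,1],
  [0,0,-0.155,0,0,0,1],
  [0.006,0.035,-0.155,0,0,0,1],
  [0.013,0.07,-0.155,0,0,0,1],
  [0.021,0.115,-0.155,0,0,0,1],
  [0.029,0.16,-0.155,0,0,0,1],
])

```text
clock: 9.15
position: [0.4413, 0.1673, 0.2064]
eef_rot: [3.099, 0.513, 0.002]
force: [0.7, 0.4, -2.3]
finger_gap: 0.0441
grip_force: 60.9
```

>>> step_arm([
  [0.008,0.045,0,0,0,0,1],
  [0.014,0.09,0,0,0,0,1],
  [0,0.135,0,0,0,0,1],
  [-0.015,0.18,0,0,0,0,1],
  [-0.03,0.225,0,0,0,0,1],
  [-0.045,0.27,0,0,0,0,1],
  [-0.06,0.315,0,0,0,0,1],
  [-0.075,0.35,0,0,0,0,1],
])

```text
clock: 9.95
position: [0.4817, -0.19, 0.2062]
eef_rot: [3.099, 0.508, 0.001]
force: [0.8, -0.6, -0.9]
finger_gap: 0.0438
grip_force: 60.9
```

```bash
python3 go.py .463 -.371 .2
```

```text
t 9.95 p [ 0.4817 -0.19    0.2062] gap 0.0438 grip 60.9 axes [[0.948, 0.319, 0.001], [0.319, -0.948, -0.001], [0.001, 0.001, -1.0]]
to [0.463, -0.371, 0.2] tool shift [-0.0755  0.1655  0.0064]
```

>>> step_arm([
  [-0.02,0.044,0,0,0,0,1],
  [-0.04,0.088,0,0,0,0,1],
  [-0.06,0.13,0,0,0,0,1],
  [-0.0755,0.1655,0.006,0,0,0,1],
  [-0.0755,0.1655,0.006,0,0,0,1],
  [-0.0755,0.1655,0.006,0,0,0,1],
])

```text
clock: 10.55
position: [0.4631, -0.3684, 0.1995]
eef_rot: [-3.1, -0.508, 0.0]
force: [0.0, 0.1, -2.1]
finger_gap: 0.0439
grip_force: 60.9
```

```bash
python3 go.py .463 -.371 .066
python3 - <<'E'
from rig import env
from h import *
r=env.snapshot('wrist')
h=hue(r['image']).astype(int);m=(((h[...,0]<6)|(h[...,0]>174))&(h[...,1]>150)).astype('uint8');m[:,:200]=0;m[260:]=0
n,l,st,c=cv2.connectedComponentsWithStats(m);i=1+st[1:,4].argmax();print(st[i])
P=np.array([fish(r,(u,v),.006)[:2] for v,u in np.argwhere(l==i)]);
cs=cv2.minEnclosingCircle((P*1000).astype('float32'));print(cs)
E
```

```text
t 10.55 p [ 0.4631 -0.3684  0.1995] gap 0.0439 grip 60.9 axes [[0.948, 0.319, -0.0], [0.319, -0.948, 0.001], [-0.0, -0.001, -1.0]]
to [0.463, -0.371, 0.066] tool shift [-0.0009  0.0025  0.1335]
[ 280  164   78   68 4092]
((464.86077880859375, -370.28363037109375), 36.134944915771484)
```

>>> step_arm([
  [0.001,0.002,0.04,0,0,0,1],
  [0.001,0.002,0.085,0,0,0,1],
  [0.001,0.002,0.115,0,0,0,1],
  [0.001,0.002,0.128,0,0,0,1],
  [0.001,0.002,0.136,0,0,0,1],
  [0.001,0.002,0.138,0,0,0,1],
  [0.001,0.002,0.138,0,0,0,1],
])

```text
clock: 11.3
position: [0.4664, -0.3697, 0.0629]
eef_rot: [3.098, 0.511, 0.002]
force: [-0.8, 0.1, -1.7]
finger_gap: 0.0444
grip_force: 61.0
```

>>> step_arm([
  [0,0,0.002,0,0,0,1],
  [0,0,0.004,0,0,0,1],
  [0,0,0.005,0,0,0,1],
  [0,0,0.005,0,0,0,1],
])

```text
clock: 11.7
position: [0.466, -0.3699, 0.0581]
eef_rot: [3.098, 0.511, 0.001]
force: [-1.8, 1.5, 9.0]
finger_gap: 0.0439
grip_force: 62.1
```

>>> step_arm([
  [0,0,0,0,0,0,0.3],
  [0,0,0,0,0,0,-1],
  [0,0,0,0,0,0,-1],
  [0,0,0,0,0,0,-1],
  [0,0,-0.03,0,0,0,-1],
  [0,0,-0.075,0,0,0,-1],
  [0,0,-0.12,0,0,0,-1],
  [0,0,-0.14,0,0,0,-1],
])

```text
clock: 12.5
position: [0.4671, -0.3705, 0.2008]
eef_rot: [3.096, 0.51, 0.006]
force: [0.1, -0.3, 0.2]
finger_gap: 0.0852
grip_force: 0.0
```

```bash
python3 go.py .502 -.2155 .19;python3 - <<'E'
from rig import env
from h import *
r=env.snapshot('wrist');cv2.imwrite('pics/w4.png',r['image'][:,:,::-1])
E
```

```text
t 12.5 p [ 0.4671 -0.3705  0.2008] gap 0.0852 grip 0.0 axes [[0.947, 0.321, 0.005], [0.321, -0.947, -0.003], [0.003, 0.005, -1.0]]
to [0.502, -0.2155, 0.19] tool shift [ 0.0828 -0.1356  0.0105]
```

View pics/w4.png

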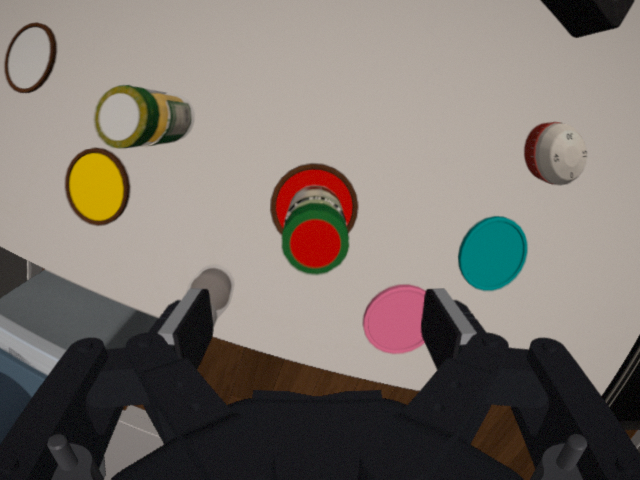

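Red jar stands in its dish (315,200). Next the white jar at (122,117), the only jar with a white sticker.

>>> step_arm([
  [0.02,-0.034,0,0,0,0,-1],
  [0.042,-0.068,0,0,0,0,-1],
  [0.062,-0.102,0.005,0,0,0,-1],
  [0.083,-0.136,0.01,0,0,0,-1],
  [0.083,-0.136,0.01,0,0,0,-1],
  [0.083,-0.136,0.01,0,0,0,-1],
])

```text
clock: 13.15
position: [0.5003, -0.213, 0.1862]
eef_rot: [-3.099, -0.515, 0.001]
force: [-0.4, -0.1, -0.5]
finger_gap: 0.0852
grip_force: 0.0
```

```bash
python3 go.py .503 -.2155 .046
python3 - <<'E'
from rig import env
from h import *
r=env.snapshot('wrist')
h=hue(r['image']).astype(int);m=((h[...,1]>90)&(h[...,0]>15)&(h[...,0]<90)).astype('uint8')
cv2.imwrite('pics/w5.png',r['image'][120:330,200:440,::-1])
E
```

```text
t 13.15 p [ 0.5003 -0.213   0.1862] gap 0.0852 grip 0.0 axes [[0.946, 0.323, -0.001], [0.323, -0.946, 0.0], [-0.001, -0.0, -1.0]]
to [0.503, -0.2155, 0.046] tool shift [0.0018 0.0033 0.1402]
```

View pics/w5.png

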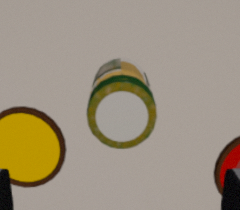

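The white sticker is centred at (322,237), ringed by the green cap. Grasping.

>>> step_arm([
  [0.003,0.003,0.04,0,0,0,-1],
  [0.003,0.003,0.08,0,0,0,-1],
  [0.003,0.003,0.12,0,0,0,-1],
  [0.003,0.003,0.14,0,0,0,-1],
  [0.003,0.003,0.14,0,0,0,-1],
  [0.003,0.003,0.138,0,0,0,1],
  [0.003,0.003,0.136,0,0,0,1],
  [0.003,0.003,0.135,0,0,0,1],
])

```text
clock: 14.0
position: [0.5053, -0.2165, 0.0534]
eef_rot: [3.098, 0.51, 0.004]
force: [-1.5, 3.1, 10.6]
finger_gap: 0.0442
grip_force: 59.8
```

>>> step_arm([
  [0,0,0,0,0,0,1],
  [0,0,0,0,0,0,1],
  [0,0,0,0,0,0,1],
])

```text
clock: 14.3
position: [0.5055, -0.2165, 0.0534]
eef_rot: [3.098, 0.511, 0.004]
force: [-1.1, 0.4, 9.1]
finger_gap: 0.0447
grip_force: 60.8
```

```bash
python3 go.py .529 -.0115 .20
```

```text
t 14.3 p [ 0.5055 -0.2165  0.0534] gap 0.0447 grip 60.8 axes [[0.947, 0.321, 0.003], [0.321, -0.947, -0.002], [0.002, 0.002, -1.0]]
to [0.529, -0.0115, 0.2] tool shift [ 0.0884 -0.1862 -0.1468]
```

>>> step_arm([
  [0,0,-0.03,0,0,0,1],
  [0,0,-0.075,0,0,0,1],
  [0,0,-0.12,0,0,0,1],
  [0.01,-0.02,-0.145,0,0,0,1],
  [0.03,-0.06,-0.145,0,0,0,1],
  [0.05,-0.1,-0.145,0,0,0,1],
  [0.07,-0.14,-0.145,0,0,0,1],
  [0.088,-0.186,-0.145,0,0,0,1],
])

```text
clock: 15.1
position: [0.5281, -0.0106, 0.1974]
eef_rot: [3.099, 0.509, 0.002]
force: [1.1, -0.6, -1.4]
finger_gap: 0.0441
grip_force: 61.5
```

>>> step_arm([
  [0,0,0,0,0,0,1],
  [0,0,0,0,0,0,1],
])

```text
clock: 15.3
position: [0.5277, -0.0101, 0.1971]
eef_rot: [3.099, 0.516, 0.001]
force: [-0.3, -0.6, -2.1]
finger_gap: 0.0444
grip_force: 61.4
```

```bash
python3 go.py .529 -.0115 .06
python3 - <<'E'
from rig import env
from h import *
r=env.snapshot('wrist');pickle.dump(r,open('d6.pkl','wb'));cv2.imwrite('pics/w6.png',r['image'][120:360,200:440,::-1])
E
```

```text
t 15.3 p [ 0.5277 -0.0101  0.1971] gap 0.0444 grip 61.4 axes [[0.946, 0.324, 0.001], [0.324, -0.946, -0.0], [0.0, 0.0, -1.0]]
to [0.529, -0.0115, 0.06] tool shift [0.0007 0.0018 0.1371]
```

View pics/w6.png

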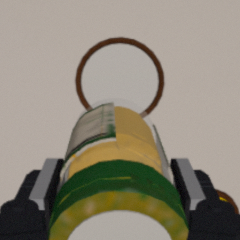

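The ring is centred near (320,200), the same relative place as before. Descending.

>>> step_arm([
  [0.001,0.002,0.04,0,0,0,1],
  [0.001,0.002,0.085,0,0,0,1],
  [0.001,0.002,0.112,0,0,0,1],
  [0.001,0.002,0.126,0,0,0,1],
  [0.001,0.002,0.132,0,0,0,1],
  [0.001,0.002,0.134,0,0,0,1],
  [0.001,0.002,0.134,0,0,0,1],
])

```text
clock: 16.05
position: [0.5303, -0.0133, 0.0636]
eef_rot: [3.099, 0.51, 0.003]
force: [-0.7, 0.2, -0.9]
finger_gap: 0.0441
grip_force: 61.5
```

>>> step_arm([
  [0,0,0.002,0,0,0,1],
  [0,0,0.004,0,0,0,1],
  [0,0,0.005,0,0,0,1],
  [0,0,0.005,0,0,0,1],
])

```text
clock: 16.45
position: [0.5306, -0.0128, 0.0594]
eef_rot: [3.099, 0.511, 0.004]
force: [-3.3, 0.9, 12.4]
finger_gap: 0.0441
grip_force: 61.7
```

Contact; release and rise.

>>> step_arm([
  [0,0,0,0,0,0,0.3],
  [0,0,0,0,0,0,-1],
  [0,0,0,0,0,0,-1],
  [0,0,0,0,0,0,-1],
  [0,0,-0.03,0,0,0,-1],
  [0,0,-0.075,0,0,0,-1],
  [0,0,-0.12,0,0,0,-1],
  [0,0,-0.14,0,0,0,-1],
])

```text
clock: 17.25
position: [0.5312, -0.0128, 0.2014]
eef_rot: [3.099, 0.511, 0.008]
force: [-0.1, 0.2, -0.1]
finger_gap: 0.0851
grip_force: 0.0
```

```bash
python3 go.py .409 .168 .19
```

```text
t 17.25 p [ 0.5312 -0.0128  0.2014] gap 0.0851 grip 0.0 axes [[0.947, 0.321, 0.005], [0.321, -0.947, 0.0], [0.005, 0.002, -1.0]]
to [0.409, 0.168, 0.19] tool shift [-0.0577 -0.2104  0.0108]
```

>>> step_arm([
  [-0.01,-0.04,0,0,0,0,-1],
  [-0.022,-0.085,0,0,0,0,-1],
  [-0.034,-0.13,0,0,0,0,-1],
  [-0.046,-0.17,0.01,0,0,0,-1],
  [-0.058,-0.21,0.01,0,0,0,-1],
  [-0.058,-0.21,0.01,0,0,0,-1],
  [-0.058,-0.21,0.01,0,0,0,-1],
])

```text
clock: 17.95
position: [0.4067, 0.1678, 0.1876]
eef_rot: [3.099, 0.515, 0.0]
force: [-0.0, 0.2, 0.0]
finger_gap: 0.0852
grip_force: 0.0
```

```bash
python3 - <<'E'
from rig import env
from h import *
r=env.snapshot('wrist');cv2.imwrite('pics/w7.png',r['image'][:,:,::-1])
print(wblob(r,(250,180,390,290),.106,lambda H,S,V:(H>18)&(H<34)&(S>190)&(V>140)))
E
python3 go.py .409 .168 .046
```

```text
(array([0.4093, 0.1672]), array([34., 33.]))
t 18.0 p [0.4073 0.1668 0.1876] gap 0.0856 grip 0.0 axes [[0.947, 0.321, 0.0], [0.321, -0.947, -0.0], [0.0, 0.0, -1.0]]
to [0.409, 0.168, 0.046] tool shift [ 0.002  -0.0006  0.1416]
```

View pics/w7.png

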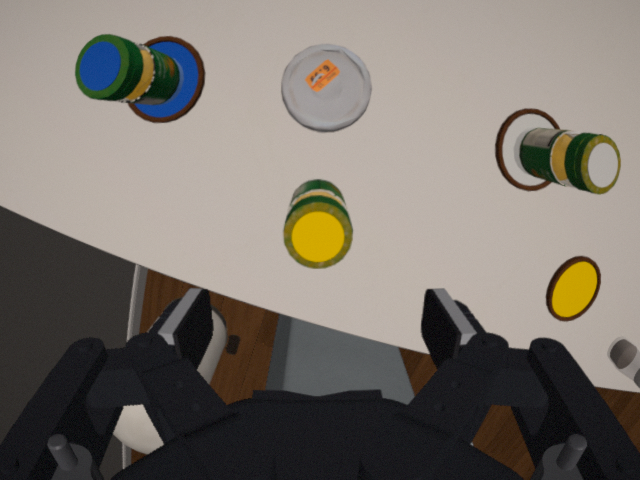

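Blue and white jars stand within their dishes. The yellow sticker is at (318,238), with the honey jar (326,88) well clear of the fingers.

>>> step_arm([
  [0.002,0,0.04,0,0,0,-1],
  [0.002,0,0.08,0,0,0,-1],
  [0.002,0,0.12,0,0,0,-1],
  [0.002,0,0.141,0,0,0,-1],
  [0.002,0,0.141,0,0,0,-1],
  [0.002,0,0.139,0,0,0,1],
  [0.002,0,0.137,0,0,0,1],
  [0.002,0,0.136,0,0,0,1],
])

```text
clock: 18.8
position: [0.4103, 0.1682, 0.0532]
eef_rot: [-3.099, -0.51, -0.005]
force: [-3.4, 3.0, 20.2]
finger_gap: 0.0445
grip_force: 61.3
```

>>> step_arm([
  [0,0,0,0,0,0,1],
  [0,0,0,0,0,0,1],
  [0,0,0,0,0,0,1],
])

```text
clock: 19.1
position: [0.4103, 0.1683, 0.0533]
eef_rot: [-3.1, -0.511, -0.005]
force: [-0.3, -0.9, 9.1]
finger_gap: 0.0443
grip_force: 60.8
```

```bash
python3 go.py .413 -.148 .205
```

```text
t 19.1 p [0.4103 0.1683 0.0533] gap 0.0443 grip 60.8 axes [[0.947, 0.321, 0.003], [0.321, -0.947, 0.001], [0.003, 0.0, -1.0]]
to [0.413, -0.148, 0.205] tool shift [-0.0984  0.3005 -0.152 ]
```

>>> step_arm([
  [0,0,-0.03,0,0,0,1],
  [0,0,-0.075,0,0,0,1],
  [0,0,-0.12,0,0,0,1],
  [0,0,-0.15,0,0,0,1],
  [-0.002,0.035,-0.15,0,0,0,1],
  [-0.008,0.075,-0.15,0,0,0,1],
  [-0.02,0.115,-0.15,0,0,0,1],
  [-0.03,0.156,-0.15,0,0,0,1],
])

```text
clock: 19.9
position: [0.4304, 0.0089, 0.2026]
eef_rot: [3.099, 0.512, 0.003]
force: [1.0, 0.3, -0.7]
finger_gap: 0.0443
grip_force: 61.7
```

```bash
python3 go.py .413 -.148 .2
```

```text
t 19.9 p [0.4304 0.0089 0.2026] gap 0.0443 grip 61.7 axes [[0.947, 0.321, 0.002], [0.322, -0.947, -0.0], [0.001, 0.001, -1.0]]
to [0.413, -0.148, 0.2] tool shift [-0.067   0.143   0.0026]
```

>>> step_arm([
  [-0.018,0.04,0,0,0,0,1],
  [-0.036,0.08,0,0,0,0,1],
  [-0.052,0.115,0,0,0,0,1],
  [-0.067,0.143,0.003,0,0,0,1],
  [-0.067,0.143,0.003,0,0,0,1],
  [-0.067,0.143,0.003,0,0,0,1],
])

```text
clock: 20.5
position: [0.4129, -0.1468, 0.1992]
eef_rot: [3.1, 0.508, 0.001]
force: [0.7, 0.2, -1.5]
finger_gap: 0.0442
grip_force: 61.7
```

```bash
python3 go.py .413 -.148 .064
python3 - <<'E'
from rig import env
from h import *
r=env.snapshot('wrist')
h=hue(r['image']).astype(int);m=((h[...,0]>18)&(h[...,0]<34)&(h[...,1]>190)&(h[...,2]>140)).astype('uint8');m[:,:250]=0;m[240:]=0;m[:,390:]=0
n,l,st,c=cv2.connectedComponentsWithStats(m);i=1+st[1:,4].argmax();print(st[i])
P=np.array([fish(r,(u,v),.006)[:2] for v,u in np.argwhere(l==i)]);print(cv2.minEnclosingCircle((P*1000).astype('float32')))
E
```

```text
t 20.5 p [ 0.4129 -0.1468  0.1992] gap 0.0442 grip 61.7 axes [[0.948, 0.319, 0.001], [0.319, -0.948, -0.0], [0.001, 0.0, -1.0]]
to [0.413, -0.148, 0.064] tool shift [-0.0004  0.0012  0.1352]
[ 280  164   76   65 3855]
((415.35626220703125, -147.64944458007812), 35.6502799987793)
```

>>> step_arm([
  [0.001,0.001,0.04,0,0,0,1],
  [0.001,0.001,0.085,0,0,0,1],
  [0.001,0.001,0.112,0,0,0,1],
  [0.001,0.001,0.128,0,0,0,1],
  [0.001,0.001,0.134,0,0,0,1],
  [0.001,0.001,0.136,0,0,0,1],
  [0.001,0.001,0.136,0,0,0,1],
])

```text
clock: 21.25
position: [0.415, -0.1466, 0.0633]
eef_rot: [3.099, 0.513, 0.002]
force: [-0.3, 1.0, -0.8]
finger_gap: 0.0439
grip_force: 61.7
```

>>> step_arm([
  [0,0,0.002,0,0,0,1],
  [0,0,0.004,0,0,0,1],
  [0,0,0.005,0,0,0,1],
  [0,0,0.005,0,0,0,1],
])

```text
clock: 21.65
position: [0.4151, -0.1472, 0.0592]
eef_rot: [3.098, 0.511, 0.002]
force: [-5.2, 1.5, 21.5]
finger_gap: 0.0443
grip_force: 63.6
```

>>> step_arm([
  [0,0,-0.001,0,0,0,1],
  [0,0,-0.001,0,0,0,0.3],
  [0,0,-0.001,0,0,0,-1],
  [0,0,-0.001,0,0,0,-1],
  [0,0,-0.001,0,0,0,-1],
  [0,0,-0.03,0,0,0,-1],
  [0,0,-0.075,0,0,0,-1],
  [0,0,-0.12,0,0,0,-1],
])

```text
clock: 22.45
position: [0.4135, -0.1467, 0.1785]
eef_rot: [-3.098, -0.511, 0.003]
force: [1.0, -1.2, -0.3]
finger_gap: 0.0854
grip_force: 0.0
```

>>> step_arm([
  [0,0,-0.04,0,0,0,-1],
  [0,0,-0.08,0,0,0,-1],
  [0.03,0.01,-0.12,0,0,0,-1],
  [0.05,0.02,-0.14,0,0,0,-1],
  [0.05,0.02,-0.14,0,0,0,-1],
  [0.05,0.02,-0.14,0,0,0,-1],
])

```text
clock: 23.05
position: [0.4676, -0.1498, 0.317]
eef_rot: [-3.099, -0.511, 0.001]
force: [-0.7, 0.3, -0.8]
finger_gap: 0.0852
grip_force: 0.0
```

Run:
```python
from rig import env
from h import *
a=env.snapshot('wrist')['image'];b=env.snapshot('scene')['image'];c=env.snapshot('side')['image']
b=b[180:330,140:400];c=c[190:330,250:520]
im=np.vstack([np.hstack([cv2.resize(b,(400,231)),cv2.resize(c,(400,231))]),np.hstack([cv2.resize(a[:360],(640,360)),np.zeros((360,160,3),'uint8')])])
cv2.imwrite('pics/f.png',im[:,:,::-1])
```

```text
(no output)
```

View pics/f.png

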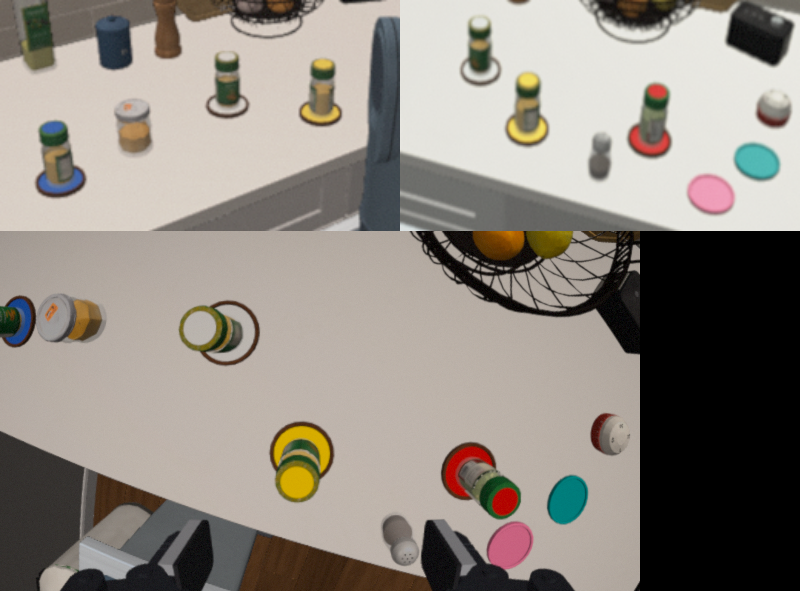

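All four jars stand upright in the dishes matching their stickers. The salt shaker (400,540 in the composite) and honey jar are undisturbed, and the arm is clear.

```bash
python3 -c "
from rig import env
print(env.close_job())"
```

```text
the job is handed in; nothing more can be done
None
```

All four spice jars stand upright in the dishes that match their stickers, the salt shaker and honey jar were not moved, and the job was handed in at about 23 s on the robot clock; no verdict came back.

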